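# Shut and latch the storage tub

### The job

Close up the stock tub without picking anything up: push its red lid all the way down, and only then push the two black latch arms round over the lid with a fingertip until each lies straight along the yellow stripe on the lid. Push the arms lightly, do not pinch them, leave the tub standing where it is, and do not disturb the other things on the table.

Things in the scene. Friction and masses are not known exactly. Their poses are not given: they have to be found in the camera images.
- tub: white storage tub, 220 (its x) x 290 (its y) x 110 mm tall, 4 kg, standing loose on the table, with a lid and two latch arms. Origin: centre of its underside. x points from its front (latch side, towards the robot) to its back (hinge side), y to its left as the robot sees it, z up. Two lugs with the latch pivots stand out 45 mm from its front wall
- lid (a joint): angle of the red lid: 0 = fully shut, grows as the front edge rises. A plate 223 (hinge to front edge) x 296 x 8 mm with a steel handle bar 30 mm high and 100 mm long across its middle, 100 mm from the hinge. Stiff hinge: it stays where it is left; a few newtons near the front edge push it down. Shut, its top is 118 mm above the table
- lid_hinge (a point): middle of the lid's hinge line (along the tub's y axis), at the lid's underside, 110 mm above the table
- lid_front (a point): middle of the lid's front edge, on its top face; it moves with the lid
- latch_left (a joint): angle of the black left (+y of the tub) latch arm, a level bar on an upright pivot: 0 = straight along the yellow stripe on the lid (the tub's +x direction), growing as it swings counterclockwise seen from above, out past the tub's side; 1.57 = straight out sideways. Turns from -0.7 to 1.9, no stop at 0, stays where it is left; 1 to 2 N at mid-length turns it
- latch_left_pivot (a point): pivot of the left (+y of the tub) latch arm at the arm's mid-height, 131 mm above the table, 135 mm before the tub's centre, 120 mm to its side. The arm is 85 mm from pivot to tip, 16 wide, 18 tall; underside 122 mm, top 140 mm above the table, 4 mm over the shut lid. Hub 26 mm across. The shut lid's front edge is 22 mm behind the pivot
- latch_left_tip (a point): outer end of the left (+y of the tub) latch arm, at its mid-height; it moves with the arm
- latch_right (a joint): angle of the black right (-y of the tub) latch arm, a level bar on an upright pivot: 0 = straight along the yellow stripe on the lid (the tub's +x direction), growing as it swings clockwise seen from above, out past the tub's side; 1.57 = straight out sideways. Turns from -0.7 to 1.9, no stop at 0, stays where it is left; 1 to 2 N at mid-length turns it
- latch_right_pivot (a point): pivot of the right (-y of the tub) latch arm at the arm's mid-height, 131 mm above the table, 135 mm before the tub's centre, 120 mm to its side. The arm is 85 mm from pivot to tip, 16 wide, 18 tall; underside 122 mm, top 140 mm above the table, 4 mm over the shut lid. Hub 26 mm across. The shut lid's front edge is 22 mm behind the pivot
- latch_right_tip (a point): outer end of the right (-y of the tub) latch arm, at its mid-height; it moves with the arm
- deli_jar: bystander, leave alone: small clear jar with a green cap, 80 across, 90 tall mm; origin at the centre of its underside
- sauce_bottle: bystander, leave alone: orange squeeze bottle with white cap, 60 across, 170 tall mm; origin at the centre of its underside
- tape_roll: bystander, leave alone: yellow roll of label tape lying flat, 90 across, 24 tall mm; origin at the centre of its underside
- spoon: bystander, leave alone: steel serving spoon lying down, 200 long mm; origin at the centre of its underside (the spoon lies along its x axis)
- bowl: bystander, leave alone: steel bowl, 120 across, 50 tall mm; origin at the centre of its underside
- can: bystander, leave alone: food can with a green band, 72 across, 100 tall mm; origin at the centre of its underside
- cup: bystander, leave alone: black plastic cup, 70 across, 80 tall mm; origin at the centre of its underside

How it is judged:
By the outcome, as a careful person would: the job done as asked, in the order asked, and still so for the second after the job is handed in, with the robot touching nothing.
It also fails if it takes over 72 s, if anything falls off the work surface, if the arm or the gripper's body presses on something with over 40 N, if the wrist force passes 120 N, or if a joint passes its speed limit or range.

### The arm

A 7-joint arm with a two-finger parallel gripper is mounted at the origin on the work surface. World frame = base frame: x ahead of the robot, y to its left, z up, the work surface at z = 0. Lengths are in m, angles in rad, forces in N, time in s.
With the tool pointing down it reaches from about 0.425 to 0.825 m from the base axis. Payload 3.6 kg.
Tool frame: the origin (TCP) lies midway between the tips of the shut fingers; the grasp point (between the pads) lies 19 mm behind it; y points along the fingers, x is the direction in which the jaws open and shut, and the axes are right-handed (so a half turn about y gives the same grasp; the last joint's range is limited). The gripper opens to 93 mm and grips with 3 to 60 N. Pads are 15 mm wide; open, the fingers measure 128 mm over their backs; the gripper's body (75 mm by 188 mm) begins 65 mm behind the grasp point.
Start: joints at [1.129, 0.615, -0.013, 1.423, 0.008, 1.103, -0.04], TCP at [0.263, -0.595, 0.219] pointing down, gripper open.
Joint ranges: [-3.12, 3.12], [-0.3, 2.06], [-1.34, 1.32], [0.26, 2.42], [-1.36, 4.5], [0.01, 1.98], [-2.84, 2.84]. Speed limits (rad/s): [2.79, 2.79, 3.14, 3.14, 3.14, 3.14, 3.14].

### API

Orientations are given as a 3x3 rotation matrix whose columns are the frame's x, y, z axes.
In Python, from workcell import robot gives the robot as it stands.
- The arm moves only by the shell command python3 -m handwheel 'ROWS'. ROWS is JSON, a list of rows, each a list of 5 numbers: the shift along the tool's x, y, z in mm, then the turn about the tool's y in rad, then the opening, from -1 (shut) to 1 (fully open). In form: [[tx, ty, tz, spin, fingers], ...]. A call has 1 to 5 rows; each row is the pose to reach, as a shift and turn from the pose measured when the call began, along the tool's axes at that moment; what a row does not reach only later rows make up. A row lasts 1/12 s, in which the tool goes at most 41.7 mm and 7.16 degrees, less where a joint would pass 70% of its speed; a pose out of reach is approached as far as the arm can. A call with a gripper value outside its range is refused whole. The fingers move at their own pace and stop on an object; the grip force is fixed at half the most. Time passes only in rows, so rows that repeat a pose let the fingers close. It gives the time, the measured TCP pose, the force and the opening at its end, in the units of the state.
- robot.sense(): the state, without advancing time (a new reading comes with each control period).
- robot.read_camera(name): name is "scene" or "side" or "wrist"; returns a dict with "frame" (480x640x3 uint8, red, green, blue), "fx", "fy", "cx", "cy" (pixels), "R" (3x3) and "t" (3): a world point X has camera coordinates R X + t. Camera axes: x right, y down, z forward; pixel columns grow to the right and rows downward; lengths in m; the calibration is good to about 2 mm. A picture is of the moment at which its call begins. There is no depth.
- robot.hand_in(): hands the job in, once; it reports no verdict.
Trained networks look in a picture, given as the dict that the camera call returned (one of the last four; its "shot" number tells which), for a name from the list of things; names that differ only in an ending like _2 or _b are one class to them, and where a whole thing is asked for, a point or a joint stands for the part that bears it (a point fixed in the world has none). Each returns a list of dicts, best first, with "conf" (0 to 1); they miss things now and then, are a little off and sometimes report something else, mostly with a low value. They report only what shows in the picture. A call takes as long as a camera call.
- robot.recognise(picture, query): "rect" ([centre column, centre row, width, height] in pixels, round what is visible of it).
- robot.outline_of(picture, query): "pixels" (480x640 bool, what is visible of it) and "rect" ([centre column, centre row, width, height] in pixels, round what is visible of it).
The state is a dict: "time_s": time; "joint_positions": joint angles; "qvel": joint speeds; "joint_efforts": joint torques, N m; "position": TCP position; "eef_rot": TCP orientation; "contact_force": force on the tool from outside, world axes, zero at the start; "moment": the same for the moment, N m; "finger_gap": finger opening in m.
Only numpy, scipy, OpenCV 4.12 (cv2) and the standard library are available. Lean on these libraries where they do the work, as an engineer would, in place of code of your own. Each camera call takes 0.05 s, during which the arm holds its last target.

## Working session

There is one attempt and no reset: what is moved stays moved. The work goes in short steps, Python scripts to look and compute and a shell command to move; the robot and the scene stay as the last step left them, time stands still between calls to the robot, and variables do not carry over. Pictures are saved under pics/ and viewed, and the job is handed in when it is done.

```bash
ls; mkdir -p pics
python3 - <<'E'
from workcell import robot
import cv2,numpy as np
np.set_printoptions(precision=4,suppress=True)
s=robot.sense()
for k,v in s.items(): print(k,np.array(v))
for n in ["scene","side","wrist"]:
    p=robot.read_camera(n); cv2.imwrite(f"pics/{n}0.png",p["frame"][:,:,::-1])
    print(n,p["fx"],p["fy"],p["cx"],p["cy"],np.array(p["R"]),np.array(p["t"]),p["shot"])
E
```

```text
pics
time_s 0.0
joint_positions [ 1.1285  0.6159 -0.0126  1.4249  0.0081  1.1034 -0.0404]
qvel [-0.0012  0.001  -0.0005 -0.0003 -0.0017  0.0001  0.0005]
joint_efforts [  0.0008 -45.8934   0.2092 -16.5742  -0.0611   0.0204   0.0002]
position [ 0.2622 -0.5939  0.2175]
eef_rot [[ 0.404  -0.0011  0.9148]
 [-0.9148  0.0023  0.404 ]
 [-0.0026 -1.     -0.0001]]
contact_force [-0.4862  0.1567 -0.0468]
moment [-0.053  -0.0242 -0.0482]
finger_gap 0.09330219785451357
scene 470.42218315407376 470.42218315407376 315.7847173404426 238.66811592411202 [[ 0.8385  0.5448 -0.0071]
 [ 0.4254 -0.6627 -0.6164]
 [-0.3405  0.5138 -0.7874]] [-0.44   -0.1773  1.454 ] 1
side 458.1547324376866 458.1547324376866 324.92392085004343 245.5403460012506 [[-0.9052 -0.4249  0.0085]
 [-0.2418  0.4985 -0.8325]
 [ 0.3494 -0.7557 -0.554 ]] [0.4738 0.236  1.0639] 2
wrist 424.1071543362801 424.1071543362801 325.59452904663124 240.62448082350048 [[ 0.4056 -0.914  -0.0016]
 [-0.8809 -0.3914  0.2661]
 [-0.2438 -0.1065 -0.964 ]] [-0.6489 -0.0329  0.3884] 3
```

View pics/scene0.png

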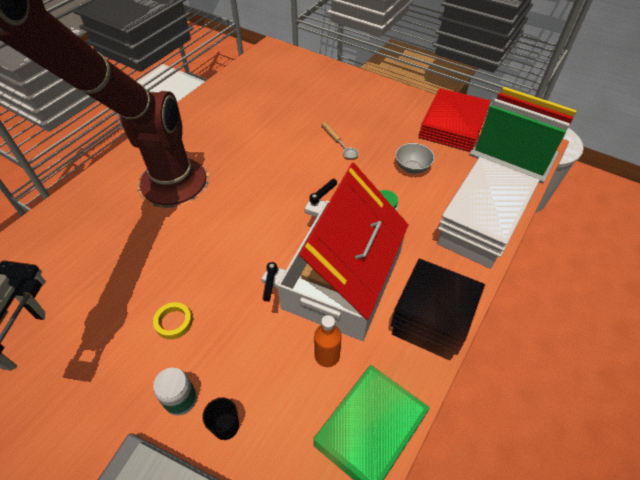

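View pics/side0.png

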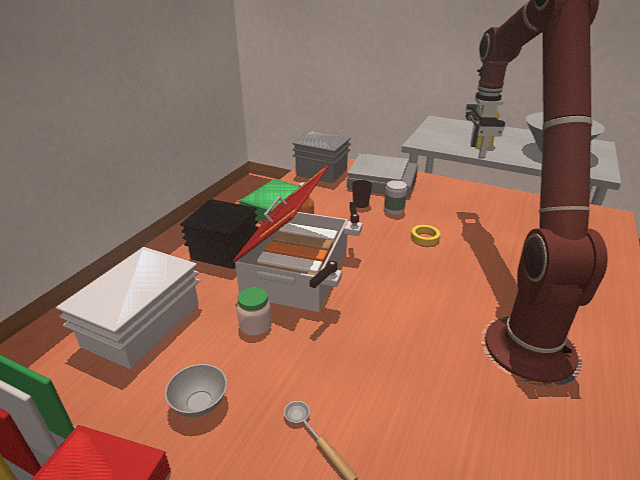

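View pics/wrist0.png

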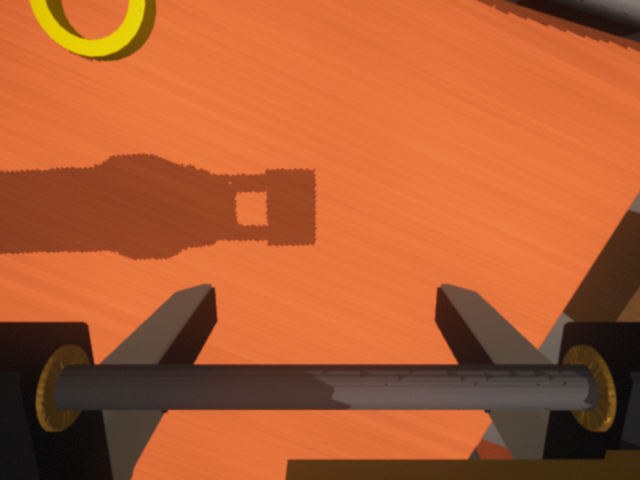

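```bash
python3 - <<'E'
import cv2
a=cv2.imread('pics/scene0.png')[140:380,240:440]; cv2.imwrite('pics/sc_z.png',cv2.resize(a,None,fx=2.5*1,fy=2.5,interpolation=cv2.INTER_CUBIC)[:600])
a=cv2.imread('pics/side0.png')[160:340,200:400]; cv2.imwrite('pics/si_z.png',cv2.resize(a,None,fx=3.3,fy=3.3,interpolation=cv2.INTER_CUBIC))
E
python3 - <<'E'
from workcell import robot
import cv2,numpy as np,pickle
names=["tub","lid","latch_left","latch_right","deli_jar","sauce_bottle","tape_roll","spoon","bowl","can","cup"]
out={}
for n in ["scene","side"]:
    p=robot.read_camera(n); out[n]={'p':p}
    for q in names:
        r=robot.outline_of(p,q); out[n][q]=r
        print(n,q,[(round(d["conf"],2),np.round(d["rect"]).tolist()) for d in r[:3]])
pickle.dump(out,open('o0.pkl','wb')); print(robot.sense()["time_s"])
E
```

```text
scene tub [(0.87, [336.0, 251.0, 146.0, 179.0])]
scene lid [(0.79, [354.0, 242.0, 109.0, 156.0])]
scene latch_left [(0.75, [321.0, 191.0, 29.0, 22.0])]
scene latch_right [(0.78, [268.0, 280.0, 12.0, 40.0]), (0.15, [334.0, 252.0, 147.0, 178.0])]
scene deli_jar [(0.77, [390.0, 201.0, 18.0, 20.0]), (0.23, [354.0, 238.0, 110.0, 158.0])]
scene sauce_bottle [(0.94, [328.0, 343.0, 28.0, 48.0]), (0.19, [389.0, 200.0, 18.0, 20.0])]
scene tape_roll [(0.85, [174.0, 321.0, 44.0, 37.0]), (0.2, [332.0, 252.0, 145.0, 175.0])]
scene spoon [(0.76, [342.0, 140.0, 39.0, 36.0])]
scene bowl [(0.72, [416.0, 158.0, 38.0, 32.0]), (0.52, [175.0, 387.0, 37.0, 50.0])]
scene can [(0.67, [176.0, 388.0, 42.0, 44.0])]
scene cup [(0.85, [220.0, 420.0, 36.0, 46.0])]
side tub [(0.95, [298.0, 239.0, 127.0, 146.0])]
side lid [(0.78, [278.0, 213.0, 96.0, 98.0])]
side latch_left [(0.7, [323.0, 272.0, 29.0, 26.0])]
side latch_right [(0.68, [354.0, 212.0, 10.0, 22.0])]
side deli_jar [(0.67, [255.0, 310.0, 35.0, 46.0])]
side sauce_bottle [(0.57, [299.0, 240.0, 130.0, 146.0]), (0.52, [306.0, 198.0, 15.0, 33.0])]
side tape_roll [(0.65, [426.0, 237.0, 27.0, 20.0])]
side spoon [(0.86, [320.0, 440.0, 72.0, 79.0])]
side bowl [(0.59, [197.0, 390.0, 65.0, 56.0])]
side can [(0.62, [394.0, 197.0, 22.0, 34.0])]
side cup [(0.84, [360.0, 196.0, 20.0, 24.0])]
1.35
```

View pics/sc_z.png

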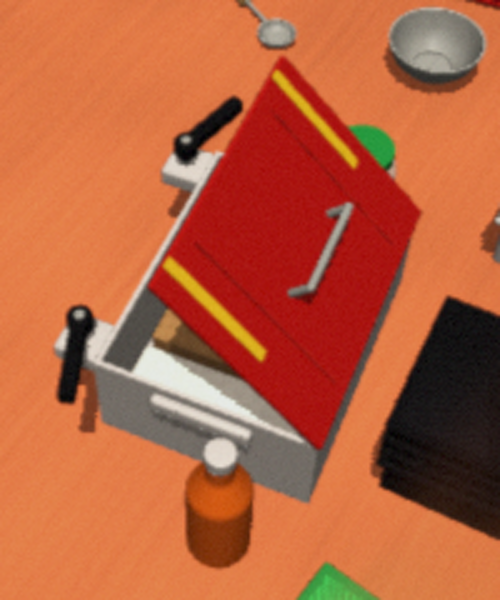

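View pics/si_z.png

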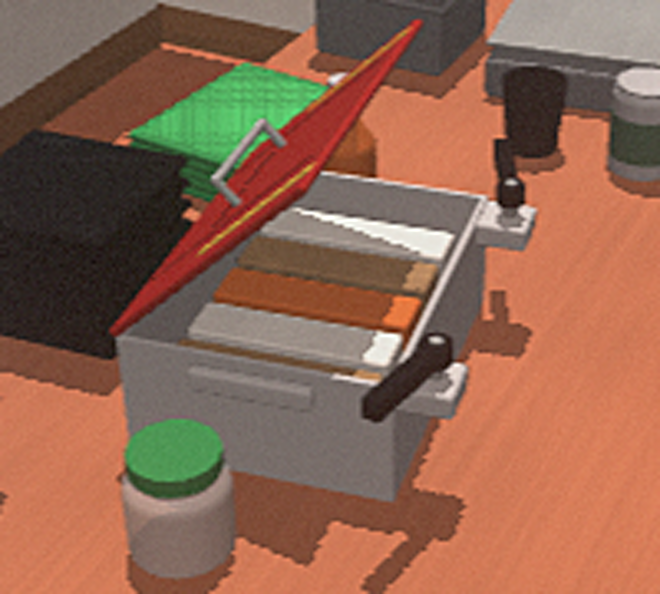

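```bash
cat > fit.py <<'E'
import numpy as np, pickle
from scipy.optimize import least_squares
def T(x,y,a,P):
    c,s=np.cos(a),np.sin(a); P=np.asarray(P,float)
    return np.array([x+c*P[0]-s*P[1],y+s*P[0]+c*P[1],P[2]])
def lidpt(d,h,y,L,hx=.111):  # d from hinge to front, h above underside
    return np.array([hx-d*np.cos(L)-h*np.sin(L)*-1*-1*(-1), y, .110+d*np.sin(L)+h*np.cos(L)])
def arm(side,a,r,z=.131):
    return np.array([-.135+r*np.cos(a), side*(.120+r*np.sin(a)), z])
def proj(p,X):
    q=np.array(p["R"])@X+np.array(p["t"]); return np.array([p["fx"]*q[0]/q[2]+p["cx"],p["fy"]*q[1]/q[2]+p["cy"]])
E
python3 - <<'E'
from fit import *
o=pickle.load(open('o0.pkl','rb')); S=o['scene']['p'];D=o['side']['p']
def obs(v):
    x,y,a,L,l,r=v
    # lid tip rotates up about hinge; top normal for open lid tilts toward +x
    lp=lambda d,h,yy: np.array([.111-d*np.cos(L)+h*np.sin(L),yy,.110+d*np.sin(L)+h*np.cos(L)])
    return [
    (S,[-.11+.22,-.145,0],(363.2,340)),(S,lp(.223,.008,.148),(352.8,162.8)),(S,lp(.223,.008,-.148),(300.8,254.8)),
    (S,lp(0,.008,-.148),(367.2,319.2)),(S,lp(0,.008,.148),(408,225.2)),(S,[-.11,-.145,.11],(280.8,284.8)),
    (S,arm(1,0,0,.142),(314,198)),(S,arm(-1,0,0,.142),(271.6,266.8)),(S,arm(1,l,.083),(335.2,180.8)),(S,arm(-1,r,.083),(266.8,298.8)),
    (D,[-.11,.145,0],(319.1,310.9)),(D,[-.11,-.145,.11],(346.4,220.6)),(D,[.11,.145,.11],(235.8,262.4)),
    (D,lp(.223,.004,-.148),(327.3,166.7)),(D,arm(1,0,0,.142),(332.4,264.5)),(D,arm(-1,0,0,.142),(354.5,217.6)),
    (D,arm(1,l,.083),(312.7,284.2)),(D,arm(-1,r,.083),(351.5,203))]
def res(v): return np.concatenate([proj(p,T(v[0],v[1],v[2],P))-uv for p,P,uv in obs(v)])
f=least_squares(res,[.65,-.05,0,.6,1.2,1.5],loss='soft_l1',f_scale=1.5)
print(np.round(f.x,4)); print(np.round(f.fun.reshape(-1,2),1).tolist())
np.save('pose.npy',f.x)
v=f.x
for s,a,n in((1,v[4],'L'),(-1,v[5],'R')):
    print(n,T(*v[:3],arm(s,a,0)).round(4),T(*v[:3],arm(s,a,.085)).round(4))
# bystanders: base via bottom/top centroid triangulation
for n in ["deli_jar","sauce_bottle","tape_roll","spoon","bowl","can","cup"]:
    A=[];b=[]
    for c in('scene','side'):
        p=o[c]['p']; rs=[r for r in o[c][n]]
        if n=='sauce_bottle' and c=='side': rs=[rs[1]]
        u,w=rs[0]['rect'][:2]; R=np.array(p['R']);t=np.array(p['t'])
        d=R.T@np.array([(u-p['cx'])/p['fx'],(w-p['cy'])/p['fy'],1]);d/=np.linalg.norm(d);C=-R.T@t
        M=np.eye(3)-np.outer(d,d);A.append(M);b.append(M@C)
    print(n,np.linalg.solve(sum(A),sum(b)).round(3))
E
```

```text
[ 0.6249 -0.0238  0.1636  0.7569  1.2661  1.2476]
[[0.3, 0.9], [-0.4, -1.4], [-1.0, -0.6], [2.5, 0.3], [1.0, -1.5], [-3.3, 0.1], [-0.4, -2.6], [-0.0, -1.5], [-1.2, 0.3], [-0.3, 0.1], [-0.2, 0.8], [0.7, -2.0], [-1.2, -0.4], [0.3, -0.9], [-0.5, -2.3], [-0.4, -3.3], [-0.4, -0.4], [-0.4, 0.7]]
L [0.4722 0.0726 0.131 ] [0.4841 0.1568 0.131 ]
R [ 0.5113 -0.1642  0.131 ] [ 0.551  -0.2393  0.131 ]
deli_jar [0.612 0.226 0.059]
sauce_bottle [ 0.711 -0.246  0.108]
tape_roll [ 0.34  -0.357  0.003]
spoon [0.338 0.432 0.009]
bowl [0.595 0.454 0.04 ]
can [ 0.487 -0.482  0.053]
cup [ 0.604 -0.478  0.032]
```

```bash
cat > go.py <<'E'
import numpy as np, sys
from workcell import robot
from fit import *
def rel(X,psi):
    s=robot.sense(); R=np.array(s["eef_rot"]);p=np.array(s["position"])
    cur=np.arctan2(R[1,0],R[0,0]); d=(cur-psi+np.pi)%(2*np.pi)-np.pi
    return np.r_[1000*R.T@(np.array(X)-p), d]
def st():
    s=robot.sense(); R=np.array(s["eef_rot"])
    print("t",round(s["time_s"],2),"p",np.round(s["position"],4),"psi",round(np.arctan2(R[1,0],R[0,0]),3),"F",np.round(s["contact_force"],1),"q7",np.round(s["joint_positions"],2))
def tubpose(): return np.load('pose.npy')
def show(X,psi): st(); print("target",np.round(X,4)," rows:",np.round(rel(X,psi),2))
E
python3 - <<'E'
from go import *
v=tubpose()
X=T(*v[:3],[-.035,0,.34]); show(X,v[2]-np.pi/2)
E
```

```text
t 1.35 p [ 0.2626 -0.5946  0.2187] psi -1.155 F [-0.5  0.8  0.5] q7 [ 1.13  0.61 -0.01  1.42  0.01  1.1  -0.04]
target [ 0.5904 -0.0295  0.34  ]  rows: [-3.8449e+02 -1.2129e+02  5.2817e+02  2.5000e-01]
```

```bash
python3 -m handwheel '[[0,-40,0,0,-1],[-20,-80,25,0.05,-1],[-45,-110,60,0.1,-1],[-70,-121,95,0.15,-1],[-95,-121,130,0.25,-1]]'; python3 -c "
from go import *
v=tubpose()
X=T(*v[:3],[-.035,0,.34]); show(X,v[2]-np.pi/2)"
```

```text
time_s: 1.77
position: [0.3326, -0.4746, 0.3404]
eef_rot: [[0.159, 0.004, 0.987], [-0.987, -0.006, 0.159], [0.006, -1.0, 0.003]]
contact_force: [1.1, -1.0, -0.3]
finger_gap: 0.0641
t 1.77 p [ 0.3326 -0.4746  0.3404] psi -1.411 F [ 1.1 -1.  -0.3] q7 [ 0.9   0.41  0.03  1.44 -0.01  1.29 -0.48]
target [ 0.5904 -0.0295  0.34  ]  rows: [-398.4    -1.09  325.34   -0.  ]
```

```bash
python3 -m handwheel '[[-32,0,26,0,-1],[-64,0,52,0,-1],[-96,0,78,0,-1],[-128,0,104,0,-1],[-160,0,130,0,-1]]'; python3 -c "
from go import *
v=tubpose()
X=T(*v[:3],[-.035,0,.34]); show(X,v[2]-np.pi/2)"
```

```text
time_s: 2.18
position: [0.4361, -0.2941, 0.3402]
eef_rot: [[0.159, 0.005, 0.987], [-0.987, -0.006, 0.159], [0.007, -1.0, 0.004]]
contact_force: [1.2, -0.8, -0.3]
finger_gap: 0.0311
t 2.18 p [ 0.4361 -0.2941  0.3402] psi -1.411 F [ 1.2 -0.8 -0.3] q7 [ 0.57  0.32 -0.03  1.58  0.01  1.24 -0.87]
target [ 0.5904 -0.0295  0.34  ]  rows: [-236.68   -0.7   194.38   -0.  ]
```

```bash
python3 -m handwheel '[[-32,0,26,0,-1],[-64,0,52,0,-1],[-96,0,78,0,-1],[-128,0,104,0,-1],[-160,0,130,0,-1]]'; python3 -c "
from go import *
v=tubpose()
X=T(*v[:3],[-.035,0,.34]); show(X,v[2]-np.pi/2)"
```

```text
time_s: 2.6
position: [0.5397, -0.1136, 0.34]
eef_rot: [[0.159, 0.005, 0.987], [-0.987, -0.006, 0.159], [0.007, -1.0, 0.004]]
contact_force: [1.7, -0.6, -0.3]
finger_gap: 0.0011
t 2.6 p [ 0.5397 -0.1136  0.34  ] psi -1.411 F [ 1.7 -0.6 -0.3] q7 [ 0.24  0.36 -0.11  1.51  0.05  1.26 -1.29]
target [ 0.5904 -0.0295  0.34  ]  rows: [-74.91  -0.28  63.45  -0.  ]
```

```bash
python3 -m handwheel '[[-32,0,26,0,-1],[-64,0,52,0,-1],[-75,0,63,0,-1],[-75,0,63,0,-1]]'
python3 - <<'E'
from go import *
import cv2
v=tubpose()
X=T(*v[:3],[-.035,0,.23]); show(X,v[2]-np.pi/2)
o={}
for n in("scene","side","wrist"):
    p=robot.read_camera(n); o[n]=p; cv2.imwrite(f'pics/{n}1.png',p['frame'][:,:,::-1])
pickle.dump(o,open('o1.pkl','wb'))
E
```

```text
time_s: 2.93
position: [0.5916, -0.0226, 0.339]
eef_rot: [[0.169, 0.006, 0.986], [-0.986, -0.002, 0.169], [0.003, -1.0, 0.005]]
contact_force: [0.3, 0.6, -0.1]
finger_gap: 0.0005
t 2.93 p [ 0.5916 -0.0226  0.339 ] psi -1.401 F [ 0.3  0.6 -0.1] q7 [ 0.08  0.44 -0.14  1.4   0.06  1.3  -1.46]
target [ 0.5904 -0.0295  0.23  ]  rows: [ 6.2900e+00  1.0901e+02 -2.8800e+00  1.0000e-02]
```

View pics/wrist1.png

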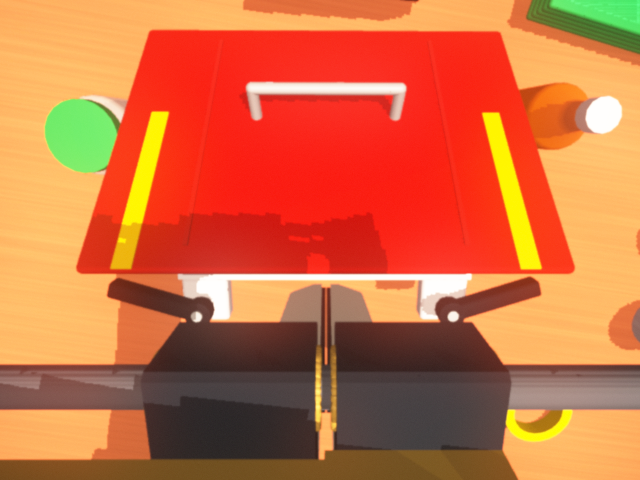

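View pics/scene1.png

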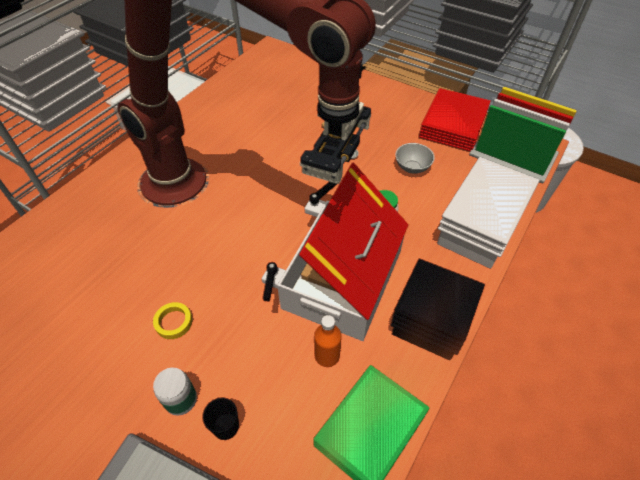

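View pics/side1.png

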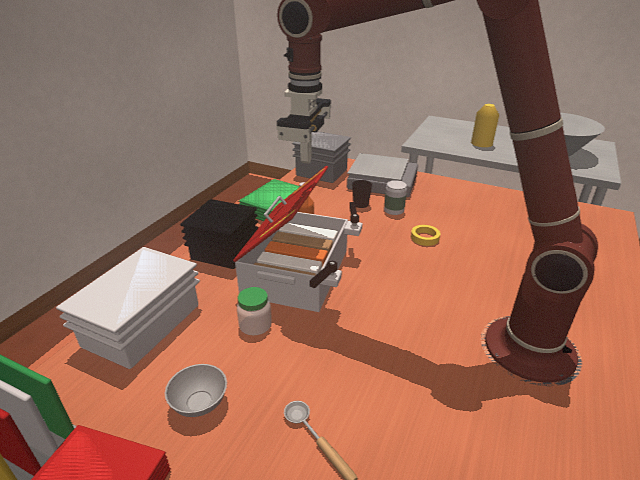

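Run:
```python
from fit import *
o=pickle.load(open('o1.pkl','rb')); S=o['scene'];D=o['side'];W=o['wrist']
print(-np.array(W['R']).T@np.array(W['t']), proj(W,np.array([.5916,-.0226,.339])))
def obs(v):
    x,y,a,L,l,r,hz=v
    lp=lambda d,h,yy: np.array([.110-d*np.cos(L)+h*np.sin(L),yy,.110+d*np.sin(L)+h*np.cos(L)])
    A=[(S,[-.11+.22,-.145,0],(363.2,340)),(S,lp(.223,.008,.148),(352.8,162.8)),(S,lp(.223,.008,-.148),(300.8,254.8)),
    (S,lp(0,.008,-.148),(367.2,319.2)),(S,lp(0,.008,.148),(408,225.2)),
    (S,arm(1,0,0,hz),(314,198)),(S,arm(-1,0,0,hz),(271.6,266.8)),(S,arm(1,l,.083),(335.2,180.8)),(S,arm(-1,r,.083),(266.8,298.8)),
    (D,[-.11,.145,0],(319.1,310.9)),(D,[-.11,-.145,.11],(346.4,220.6)),(D,[.11,.145,.11],(235.8,262.4)),
    (D,lp(.223,.004,-.148),(327.3,166.7)),(D,arm(1,0,0,hz),(332.4,264.5)),(D,arm(-1,0,0,hz),(354.5,217.6)),
    (D,arm(1,l,.083),(312.7,284.2)),(D,arm(-1,r,.083),(351.5,203))]
    B=[(W,lp(.223,.006,.148),(79,271)),(W,lp(.223,.006,-.148),(573,271)),(W,lp(0,.008,.148),(151,31)),(W,lp(0,.008,-.148),(501,31)),
    (W,arm(1,0,0,hz),(196,316)),(W,arm(-1,0,0,hz),(453,316)),(W,arm(1,l,.085,.138),(111,289)),(W,arm(-1,r,.085,.138),(538,287))]
    return A,B
def mk(m): 
    def res(v):
        A,B=obs(v); q=A*(m!='B')+B*(m!='A'); return np.concatenate([proj(p,T(v[0],v[1],v[2],P))-uv for p,P,uv in q])
    return res
for m in('A','B','AB'):
    f=least_squares(mk(m),[.62,-.02,.16,.75,1.26,1.25,.148],loss='soft_l1',f_scale=1.5)
    print(m,np.round(f.x,4)); 
print(np.round(f.fun.reshape(-1,2),1).tolist())
np.save('pose.npy',f.x)
```

```text
[ 0.66096736 -0.0163886   0.50407207] [309.9617393  297.23913073]
A [ 0.6246 -0.0242  0.1608  0.7648  1.2676  1.2361  0.1336]
B [ 0.6244 -0.0258  0.1582  0.749   1.2503  1.221   0.1395]
AB [ 0.6242 -0.0253  0.1595  0.7591  1.2479  1.2223  0.1375]
[[-0.6, 1.3], [-0.9, -1.4], [-2.2, -0.6], [1.1, 0.6], [0.3, -1.1], [-0.6, -1.2], [-0.6, -0.3], [-0.9, 0.8], [-0.3, 0.2], [0.0, 0.6], [1.3, -2.1], [-0.7, -0.8], [1.2, -1.1], [-0.2, -0.9], [0.1, -1.9], [-0.8, -0.9], [-0.4, 0.6], [-4.4, 4.2], [3.0, 4.1], [-3.5, -3.2], [0.9, -1.3], [0.9, -0.4], [-1.1, -0.7], [-4.5, -0.0], [2.7, -0.3]]
```

```bash
python3 -c "
from go import *
v=tubpose()
for x,z in [(-.012,.255),(-.030,.2154),(-.044,.193),(-.055,.169),(-.062,.144),(-.065,.118)]:
  show(T(*v[:3],[x,0,z]),v[2]-np.pi/2)"
```

```text
t 3.08 p [ 0.5896 -0.031   0.3396] psi -1.413 F [-0.6 -0.4  1.1] q7 [ 0.09  0.43 -0.13  1.4   0.06  1.3  -1.46]
target [ 0.6123 -0.0272  0.255 ]  rows: [-0.87 84.68 22.77 -0.  ]
t 3.08 p [ 0.5896 -0.031   0.3396] psi -1.413 F [-0.6 -0.4  1.1] q7 [ 0.09  0.43 -0.13  1.4   0.06  1.3  -1.46]
target [ 0.5946 -0.0301  0.2154]  rows: [ -1.18 124.22   4.64  -0.  ]
t 3.08 p [ 0.5896 -0.031   0.3396] psi -1.413 F [-0.6 -0.4  1.1] q7 [ 0.09  0.43 -0.13  1.4   0.06  1.3  -1.46]
target [ 0.5807 -0.0323  0.193 ]  rows: [ -1.35 146.57  -9.44  -0.  ]
t 3.08 p [ 0.5896 -0.031   0.3396] psi -1.413 F [-0.6 -0.4  1.1] q7 [ 0.09  0.43 -0.13  1.4   0.06  1.3  -1.46]
target [ 0.5699 -0.0341  0.169 ]  rows: [ -1.54 170.53 -20.53  -0.  ]
t 3.08 p [ 0.5896 -0.031   0.3396] psi -1.413 F [-0.6 -0.4  1.1] q7 [ 0.09  0.43 -0.13  1.4   0.06  1.3  -1.46]
target [ 0.563  -0.0352  0.144 ]  rows: [ -1.75 195.5  -27.61  -0.  ]
t 3.08 p [ 0.5896 -0.031   0.3396] psi -1.413 F [-0.6 -0.4  1.1] q7 [ 0.09  0.43 -0.13  1.4   0.06  1.3  -1.46]
target [ 0.56   -0.0356  0.118 ]  rows: [ -1.97 221.49 -30.7   -0.  ]
```

```bash
python3 -m handwheel '[[-1,20,12,0,-1],[-1,45,22,0,-1],[-1,70,22,0,-1],[-1,80,22,0,-1],[-1,85,22,0,-1]]'; python3 -m handwheel '[[0,7,-3,0,-1],[0,14,-6,0,-1],[0,21,-10,0,-1],[0,28,-13,0,-1],[0,35,-16,0,-1]]'
```

```text
time_s: 3.5
position: [0.6099, -0.0295, 0.253]
eef_rot: [[0.154, 0.001, 0.988], [-0.988, -0.009, 0.154], [0.009, -1.0, -0.001]]
contact_force: [-0.3, 0.9, 0.2]
finger_gap: 0.0006
time_s: 3.92
position: [0.5939, -0.0327, 0.2182]
eef_rot: [[0.154, 0.002, 0.988], [-0.988, -0.01, 0.154], [0.01, -1.0, 0.001]]
contact_force: [0.5, -1.5, 1.8]
finger_gap: 0.0005
```

```bash
python3 -m handwheel '[[0,8,-5,0,-1],[0,16,-10,0,-1],[0,24,-15,0,-1],[0,32,-19,0,-1],[0,40,-22,0,-1]]'; python3 -m handwheel '[[0,8,-3,0,-1],[0,16,-6,0,-1],[0,24,-8,0,-1],[0,32,-9,0,-1],[0,40,-11,0,-1]]'; python3 -m handwheel '[[0,5,-1,0,-1],[0,10,-1,0,-1],[0,14,-1,0,-1],[0,18,-1,0,-1],[0,20,-1,0,-1]]'
```

```text
time_s: 4.33
position: [0.5721, -0.0362, 0.1778]
eef_rot: [[0.154, 0.003, 0.988], [-0.988, -0.009, 0.154], [0.01, -1.0, 0.001]]
contact_force: [0.7, 0.3, 0.7]
finger_gap: 0.0
time_s: 4.75
position: [0.561, -0.0382, 0.1368]
eef_rot: [[0.154, 0.002, 0.988], [-0.988, -0.009, 0.154], [0.009, -1.0, 0.001]]
contact_force: [-0.5, 0.9, 1.0]
finger_gap: 0.0009
time_s: 5.17
position: [0.5596, -0.0387, 0.1182]
eef_rot: [[0.154, 0.001, 0.988], [-0.988, -0.01, 0.154], [0.01, -1.0, -0.001]]
contact_force: [-6.3, 0.7, 23.3]
finger_gap: 0.0003
```

Run:
```python
from go import *
import cv2
st(); o={}
for n in("scene","side","wrist"):
    p=robot.read_camera(n); o[n]=p; cv2.imwrite(f'pics/{n}2.png',p['frame'][:,:,::-1])
a=cv2.imread('pics/scene2.png')[140:380,240:440];b=cv2.imread('pics/side2.png')[150:350,200:400]
cv2.imwrite('pics/c2.png',np.hstack([cv2.resize(a,(400,480)),cv2.resize(b,(400,400+80))]))
st()
```

```text
t 5.17 p [ 0.5596 -0.0387  0.1182] psi -1.416 F [-6.3  0.7 23.3] q7 [ 0.1   0.6  -0.11  1.8   0.11  0.75 -1.49]
t 5.32 p [ 0.5596 -0.0387  0.1183] psi -1.416 F [-3.7  0.7 10.6] q7 [ 0.1   0.6  -0.11  1.8   0.11  0.75 -1.49]
```

View pics/c2.png

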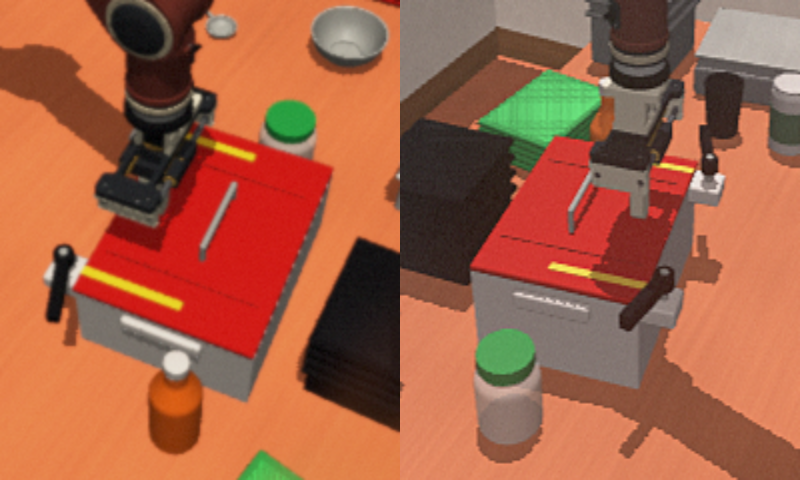

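The lid lies flat in both views, with about 10 N still on the fingertip. I'll press a touch more, then lift.

```bash
python3 -m handwheel '[[0,1,0,0,-1],[0,2,0,0,-1],[0,2,0,0,-1]]'; python3 -m handwheel '[[0,-20,0,0,-1],[0,-50,0,0,-1],[0,-80,0,0,-1],[0,-110,0,0,-1],[0,-110,0,0,-1]]'
python3 - <<'E'
from go import *
import cv2
st(); o={}
for n in("scene","side","wrist"):
    p=robot.read_camera(n); o[n]=p; cv2.imwrite(f'pics/{n}3.png',p['frame'][:,:,::-1])
pickle.dump(o,open('o3.pkl','wb'))
E
```

```text
time_s: 5.57
position: [0.5596, -0.0387, 0.1183]
eef_rot: [[0.154, 0.002, 0.988], [-0.988, -0.01, 0.154], [0.01, -1.0, 0.0]]
contact_force: [-4.2, 0.7, 12.9]
finger_gap: 0.0008
time_s: 5.98
position: [0.5635, -0.0376, 0.2345]
eef_rot: [[0.154, 0.015, 0.988], [-0.988, -0.01, 0.154], [0.013, -1.0, 0.014]]
contact_force: [1.1, 0.7, 1.2]
finger_gap: 0.0005
t 5.98 p [ 0.5635 -0.0376  0.2345] psi -1.417 F [1.1 0.7 1.2] q7 [ 0.11  0.46 -0.13  1.67  0.08  1.   -1.47]
```

View pics/wrist3.png

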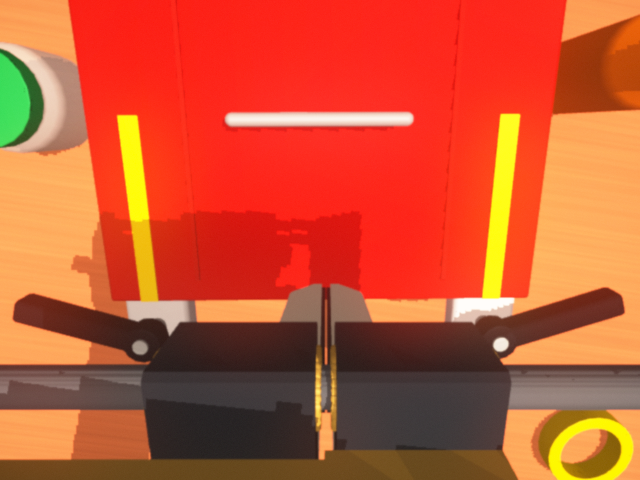

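Run:
```python
from fit import *
o=pickle.load(open('o3.pkl','rb')); W=o['wrist']
v0=np.load('pose.npy')
def q(v):
    x,y,a,l,r,hz=v
    return [([-.113,.148,.118],(113,300)),([-.113,-.148,.118],(529,297)),(arm(1,0,0,hz),(140,346)),(arm(-1,0,0,hz),(501,344)),
     (arm(1,l,.085,.140),(25,305)),(arm(-1,r,.085,.140),(617,300)),([.01,.05,.148],(226,118)),([.01,-.05,.148],(412,118))]
f=least_squares(lambda v:np.concatenate([proj(W,T(*v[:3],P))-uv for P,uv in q(v)]),[*v0[:3],1.25,1.22,.142])
print(f.x.round(4),f.fun.reshape(-1,2).round(1).tolist())
```

```text
[ 0.6246 -0.0255  0.162   1.162   1.1788  0.1395] [[-3.1, 4.1], [2.4, 2.8], [1.4, 1.5], [0.2, -0.5], [-12.5, -3.2], [10.0, -2.5], [4.2, 1.7], [-2.5, 0.7]]
```

```bash
cat >> go.py <<'E'
def lp(side,th,off,z,r=.058):
    v=tubpose(); d=np.array([np.cos(th),side*np.sin(th)]); n=np.array([-np.sin(th),side*np.cos(th)])
    c=np.array([-.135,side*.12])+r*d+off*n
    return T(*v[:3],[c[0],c[1],z]), v[2]+side*th
E
python3 -c "
from go import *
show(*lp(-1,1.25,.032,.19)); show(*lp(-1,1.25,.032,.127))"
```

```text
t 6.13 p [ 0.5591 -0.0377  0.228 ] psi -1.416 F [-0.  -0.4  0.6] q7 [ 0.11  0.47 -0.13  1.68  0.08  1.   -1.47]
target [ 0.5084 -0.2315  0.19  ]  rows: [183.22  39.86 -79.97  -0.33]
t 6.13 p [ 0.5591 -0.0377  0.228 ] psi -1.416 F [-0.  -0.4  0.6] q7 [ 0.11  0.47 -0.13  1.68  0.08  1.   -1.47]
target [ 0.5084 -0.2315  0.127 ]  rows: [182.58 102.86 -79.99  -0.33]
```

```bash
python3 -m handwheel '[[36,5,-16,-0.1,-1],[73,15,-32,-0.2,-1],[110,20,-48,-0.3,-1],[146,30,-64,-0.33,-1],[183,38,-80,-0.33,-1]]';python3 -m handwheel '[[0,0,0,0,-1],[0,0,0,0,-1]]'; python3 -c "
from go import *
show(*lp(-1,1.25,.032,.127))"
```

```text
time_s: 6.55
position: [0.5064, -0.2324, 0.1895]
eef_rot: [[0.467, -0.002, 0.884], [-0.884, -0.008, 0.467], [0.007, -1.0, -0.005]]
contact_force: [-0.6, -0.5, 0.6]
finger_gap: 0.0007
time_s: 6.72
position: [0.5031, -0.2358, 0.1866]
eef_rot: [[0.461, -0.008, 0.888], [-0.888, -0.008, 0.461], [0.003, -1.0, -0.011]]
contact_force: [-0.2, 1.1, -1.2]
finger_gap: 0.0007
t 6.72 p [ 0.5031 -0.2358  0.1866] psi -1.092 F [-0.2  1.1 -1.2] q7 [ 0.52  0.51 -0.19  1.74  0.13  0.91 -0.82]
target [ 0.5084 -0.2315  0.127 ]  rows: [-1.64 59.53  7.31 -0.  ]
```

```bash
python3 -m handwheel '[[0,20,0,0,-1],[0,40,3,0,-1],[-1,55,5,0,-1],[-1,59,6,0,-1],[-1,59,6,0,-1]]'
python3 - <<'E'
from go import *
import cv2
show(*lp(-1,1.25,.032,.127))
o={}
for n in("scene","wrist"):
    p=robot.read_camera(n); o[n]=p; cv2.imwrite(f'pics/{n}4.png',p['frame'][:,:,::-1])
a=o['scene']['frame'][200:340,220:380,::-1]; cv2.imwrite('pics/c4.png',cv2.resize(a,None,fx=4,fy=4))
E
```

```text
time_s: 7.13
position: [0.5072, -0.2301, 0.1259]
eef_rot: [[0.463, -0.011, 0.886], [-0.886, -0.005, 0.463], [-0.001, -1.0, -0.012]]
contact_force: [-0.5, 0.3, 0.7]
finger_gap: 0.0004
t 7.13 p [ 0.5072 -0.2301  0.1259] psi -1.089 F [-0.5  0.3  0.7] q7 [ 0.49  0.59 -0.17  1.8   0.15  0.78 -0.85]
target [ 0.5084 -0.2315  0.127 ]  rows: [ 1.73 -1.13  0.43  0.  ]
```

View pics/c4.png

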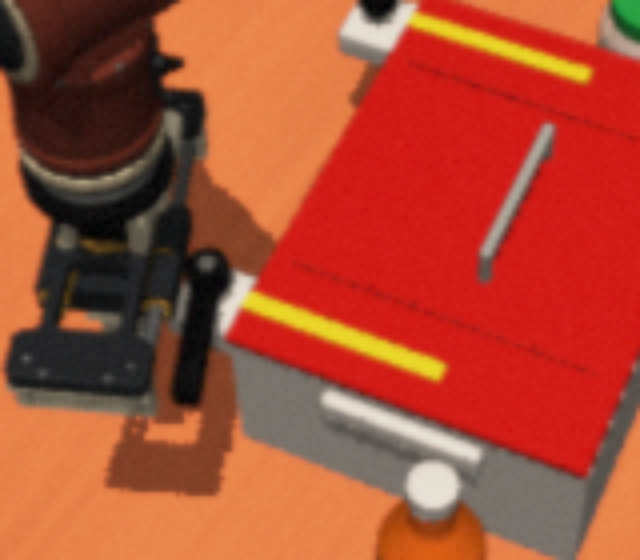

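View pics/wrist4.png

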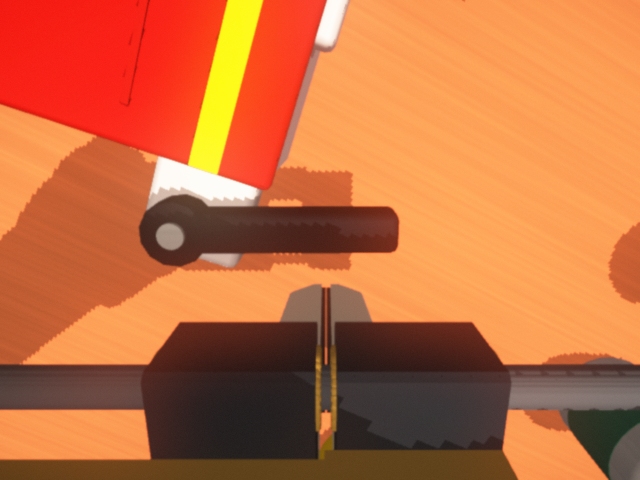

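```bash
cat >> go.py <<'E'
def rows(side,ths,off,z):
    st(); print("pivot-relative rows")
    for t in ths: print(round(t,3),np.round(rel(*lp(side,t,off,z)),1).tolist()[:3],np.round(rel(*lp(side,t,off,z))[3],2))
E
python3 -c "
from go import *
rows(-1,[1.25,1.19,1.13,1.07,1.01,.95],.0155,.127)"
```

```text
t 7.23 p [ 0.5082 -0.2316  0.1279] psi -1.09 F [ 0.7 -1.3 -1.1] q7 [ 0.5   0.59 -0.17  1.79  0.15  0.78 -0.85]
pivot-relative rows
1.25 [-0.1, 0.7, 16.7] 0.0
1.19 [0.7, 0.7, 20.2] -0.06
1.13 [1.3, 0.6, 23.8] -0.12
1.07 [1.7, 0.6, 27.4] -0.18
1.01 [1.9, 0.6, 31.0] -0.24
0.95 [1.9, 0.5, 34.6] -0.3
```

```bash
python3 -m handwheel '[[0,1,6,0,-1],[0,1,12,0,-1],[0,1,16,0,-1],[1,1,20,-0.06,-1],[1,1,24,-0.12,-1]]'; python3 -c "
from go import *
rows(-1,[1.07,1.01,.95,.89,.83],.0155,.127)"
```

```text
time_s: 7.65
position: [0.5302, -0.2222, 0.1273]
eef_rot: [[0.567, -0.007, 0.824], [-0.824, -0.009, 0.567], [0.003, -1.0, -0.011]]
contact_force: [-1.0, -2.1, 1.1]
finger_gap: 0.0007
t 7.65 p [ 0.5302 -0.2222  0.1273] psi -0.968 F [-1.  -2.1  1.1] q7 [ 0.48  0.61 -0.2   1.75  0.18  0.81 -0.78]
pivot-relative rows
1.07 [0.4, 0.3, 3.5] -0.06
1.01 [1.1, 0.2, 7.0] -0.12
0.95 [1.5, 0.2, 10.6] -0.18
0.89 [1.7, 0.1, 14.2] -0.24
0.83 [1.6, 0.1, 17.8] -0.3
```

```bash
python3 -m handwheel '[[0,0,4,-0.06,-1],[1,0,7,-0.12,-1],[1,0,11,-0.18,-1],[2,0,14,-0.24,-1],[2,0,18,-0.3,-1]]'; python3 -c "
from go import *
rows(-1,[.77,.71,.65,.59,.53],.0155,.127)"
```

```text
time_s: 8.07
position: [0.5461, -0.2143, 0.1275]
eef_rot: [[0.787, -0.008, 0.617], [-0.618, -0.01, 0.786], [0.0, -1.0, -0.013]]
contact_force: [-1.9, -1.1, 0.8]
finger_gap: 0.0006
t 8.07 p [ 0.5461 -0.2143  0.1275] psi -0.666 F [-1.9 -1.1  0.8] q7 [ 0.51  0.63 -0.29  1.71  0.25  0.84 -0.56]
pivot-relative rows
0.77 [0.1, 0.4, 4.0] -0.06
0.71 [0.7, 0.4, 7.5] -0.12
0.65 [1.1, 0.3, 11.1] -0.18
0.59 [1.3, 0.3, 14.7] -0.24
0.53 [1.3, 0.2, 18.3] -0.3
```

```bash
python3 -m handwheel '[[0,0,4,-0.06,-1],[1,0,7,-0.12,-1],[1,0,11,-0.18,-1],[1,0,15,-0.24,-1],[1,0,18,-0.3,-1]]'
python3 - <<'E'
from go import *
import cv2
rows(-1,[.47,.41,.35,.29,.23],.0155,.127)
p=robot.read_camera("wrist"); cv2.imwrite('pics/wrist5.png',p['frame'][:,:,::-1])
E
```

```text
time_s: 8.48
position: [0.559, -0.2016, 0.1278]
eef_rot: [[0.935, -0.006, 0.355], [-0.355, -0.012, 0.935], [-0.002, -1.0, -0.014]]
contact_force: [0.6, -2.1, -0.7]
finger_gap: 0.0002
t 8.48 p [ 0.559  -0.2016  0.1278] psi -0.363 F [ 0.6 -2.1 -0.7] q7 [ 0.53  0.65 -0.37  1.69  0.31  0.86 -0.34]
pivot-relative rows
0.47 [-0.0, 0.8, 4.1] -0.05
0.41 [0.6, 0.7, 7.7] -0.11
0.35 [1.0, 0.7, 11.3] -0.17
0.29 [1.2, 0.6, 14.9] -0.23
0.23 [1.2, 0.6, 18.5] -0.29
```

View pics/wrist5.png

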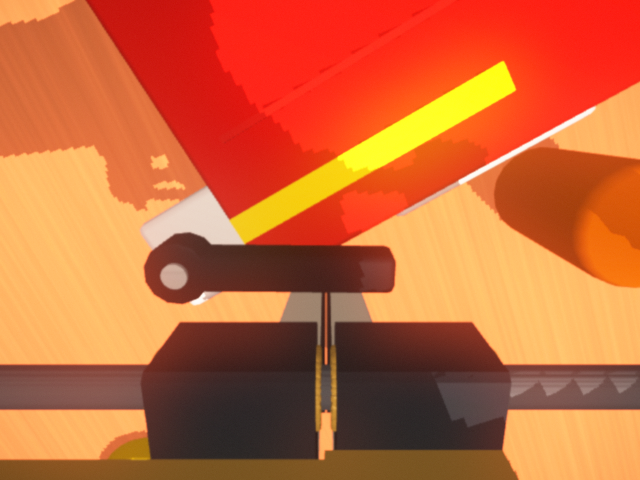

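```bash
python3 -m handwheel '[[0,0,4,-0.05,-1],[1,0,8,-0.11,-1],[1,0,11,-0.17,-1],[1,0,15,-0.23,-1],[1,0,18,-0.29,-1]]'
python3 - <<'E'
from go import *
rows(-1,[.19,.15,.11,.08,.05,.03,0],.0155,.127)
E
```

```text
time_s: 8.95
position: [0.5676, -0.1856, 0.128]
eef_rot: [[0.998, -0.004, 0.069], [-0.07, -0.014, 0.997], [-0.003, -1.0, -0.014]]
contact_force: [1.5, -1.6, -0.2]
finger_gap: 0.0007
t 8.95 p [ 0.5676 -0.1856  0.128 ] psi -0.07 F [ 1.5 -1.6 -0.2] q7 [ 0.55  0.67 -0.45  1.68  0.38  0.88 -0.13]
pivot-relative rows
0.19 [-0.4, 1.0, 3.1] -0.04
0.15 [0.1, 0.9, 5.4] -0.08
0.11 [0.5, 0.9, 7.8] -0.12
0.08 [0.7, 0.9, 9.6] -0.15
0.05 [0.9, 0.9, 11.4] -0.18
0.03 [1.0, 0.8, 12.6] -0.2
0 [1.1, 0.8, 14.4] -0.23
```

```bash
python3 -m handwheel '[[0,0,3,-0.04,-1],[0,0,5,-0.08,-1],[0,0,8,-0.12,-1],[1,0,10,-0.16,-1],[1,0,11,-0.18,-1]]'
python3 - <<'E'
from go import *
import cv2
rows(-1,[.05,.03,0],.0155,.127)
p=robot.read_camera("wrist"); cv2.imwrite('pics/wrist6.png',p['frame'][:,:,::-1])
pickle.dump(p,open('o6.pkl','wb'))
E
```

```text
time_s: 9.37
position: [0.5701, -0.1752, 0.1284]
eef_rot: [[0.994, -0.003, -0.11], [0.11, -0.015, 0.994], [-0.004, -1.0, -0.015]]
contact_force: [1.1, -2.5, -0.0]
finger_gap: 0.0004
t 9.37 p [ 0.5701 -0.1752  0.1284] psi 0.111 F [ 1.1 -2.5 -0. ] q7 [ 0.56  0.67 -0.5   1.68  0.42  0.89 -0.01]
pivot-relative rows
0.05 [-0.7, 1.3, 1.0] 0.0
0.03 [-0.4, 1.3, 2.2] -0.02
0 [0.1, 1.3, 4.0] -0.05
```

View pics/wrist6.png

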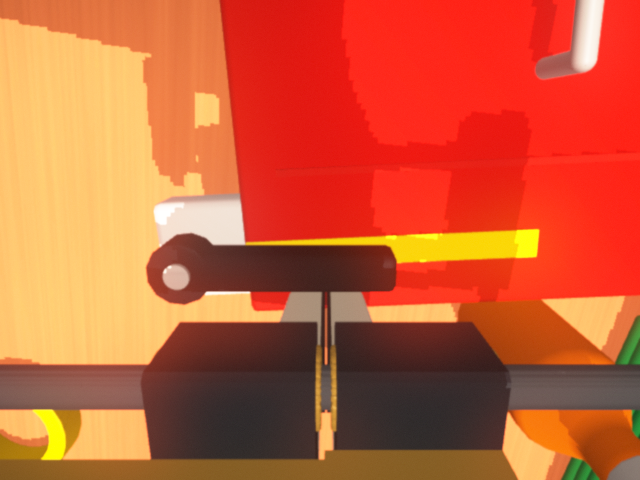

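```bash
python3 -m handwheel '[[0,0,1,-0.02,-1],[0,1,2,-0.04,-1],[0,1,3,-0.05,-1],[0,1,4,-0.05,-1],[0,1,4,-0.05,-1]]'
python3 - <<'E'
from go import *
import cv2
rows(-1,[0],.0155,.127)
p=robot.read_camera("wrist"); cv2.imwrite('pics/wrist7.png',p['frame'][:,:,::-1])
E
```

```text
time_s: 9.83
position: [0.5701, -0.171, 0.1274]
eef_rot: [[0.987, -0.001, -0.16], [0.16, -0.015, 0.987], [-0.004, -1.0, -0.014]]
contact_force: [2.4, -1.2, 1.2]
finger_gap: 0.0002
t 9.83 p [ 0.5701 -0.171   0.1274] psi 0.161 F [ 2.4 -1.2  1.2] q7 [ 0.56  0.68 -0.51  1.69  0.43  0.89  0.03]
pivot-relative rows
0 [-0.5, 0.4, -0.2] 0.0
```

View pics/wrist7.png

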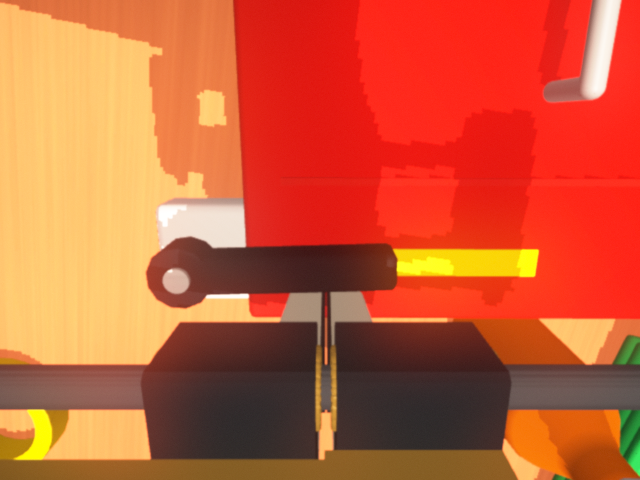

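```bash
python3 -m handwheel '[[0,0,-8,0,-1],[0,0,-20,0,-1],[0,-25,-30,0,-1],[0,-60,-30,0,-1],[0,-90,-30,0,-1]]'
python3 - <<'E'
from go import *
import cv2
st()
p=robot.read_camera("wrist"); cv2.imwrite('pics/wrist8.png',p['frame'][:,:,::-1])
p=robot.read_camera("scene"); cv2.imwrite('pics/scene8.png',p['frame'][:,:,::-1])
show(*lp(1,1.26,.032,.21));
E
```

```text
time_s: 10.3
position: [0.5742, -0.2013, 0.2184]
eef_rot: [[0.988, -0.004, -0.157], [0.157, -0.014, 0.987], [-0.006, -1.0, -0.013]]
contact_force: [0.5, 0.0, -0.7]
finger_gap: 0.0003
t 10.3 p [ 0.5742 -0.2013  0.2184] psi 0.158 F [ 0.5  0.  -0.7] q7 [ 0.62  0.6  -0.56  1.54  0.36  1.1   0.14]
t 10.4 p [ 0.5782 -0.2003  0.2232] psi 0.159 F [0.9 0.4 0.3] q7 [ 0.62  0.6  -0.56  1.54  0.36  1.1   0.14]
target [0.4489 0.1339 0.21  ]  rows: [-74.65   6.6  350.6   -1.26]
```

View pics/wrist8.png

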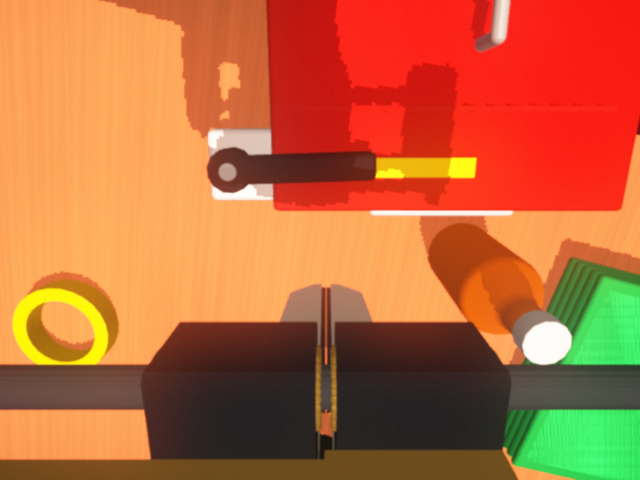

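View pics/scene8.png

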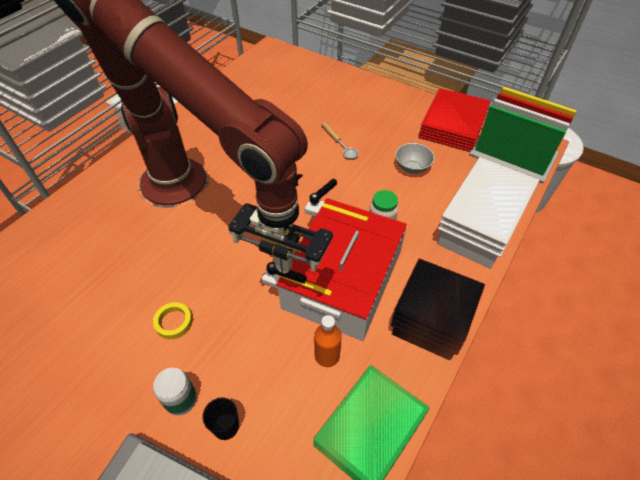

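```bash
python3 -m handwheel '[[-7,0,35,-0.12,-1],[-15,0,70,-0.24,-1],[-22,5,105,-0.36,-1],[-30,5,140,-0.48,-1],[-37,5,175,-0.6,-1]]'; python3 -c "
from go import *
show(*lp(1,1.26,.032,.21))"
```

```text
time_s: 10.82
position: [0.5122, -0.0331, 0.2139]
eef_rot: [[0.722, 0.006, -0.692], [0.692, -0.017, 0.722], [-0.007, -1.0, -0.016]]
contact_force: [0.6, 0.2, 0.6]
finger_gap: 0.0003
t 10.82 p [ 0.5122 -0.0331  0.2139] psi 0.764 F [0.6 0.2 0.6] q7 [ 0.52  0.5  -0.75  1.81  0.42  0.99  0.35]
target [0.4489 0.1339 0.21  ]  rows: [ 69.86   0.77 164.4   -0.66]
```

```bash
python3 -m handwheel '[[14,0,33,-0.12,-1],[28,0,66,-0.24,-1],[42,0,98,-0.36,-1],[56,0,131,-0.48,-1],[70,0,164,-0.6,-1]]'; python3 -c "
from go import *
show(*lp(1,1.26,.032,.21))"
```

```text
time_s: 11.23
position: [0.4483, 0.1339, 0.2101]
eef_rot: [[0.201, 0.004, -0.98], [0.979, -0.017, 0.201], [-0.016, -1.0, -0.008]]
contact_force: [0.3, 0.6, 0.5]
finger_gap: 0.0004
t 11.23 p [0.4483 0.1339 0.2101] psi 1.368 F [0.3 0.6 0.5] q7 [ 0.3   0.49 -0.94  1.92  0.49  0.98  0.5 ]
target [0.4489 0.1339 0.21  ]  rows: [ 0.09  0.12 -0.67 -0.05]
```

```bash
python3 -m handwheel '[[0,20,0,-0.05,-1],[0,40,0,-0.05,-1],[0,60,-1,-0.05,-1],[0,78,-1,-0.05,-1],[0,83,-1,-0.05,-1]]'
python3 - <<'E'
from go import *
import cv2
rows(1,[1.25,1.19,1.13,1.07,1.01,.95],.0155,.127)
p=robot.read_camera("scene"); q=robot.read_camera("side")
a=p['frame'][140:280,240:400,::-1]; b=q['frame'][200:340,260:420,::-1]
cv2.imwrite('pics/c9.png',np.hstack([cv2.resize(x,(400,350),interpolation=cv2.INTER_CUBIC) for x in(a,b)]))
E
```

```text
time_s: 11.65
position: [0.4479, 0.1304, 0.1242]
eef_rot: [[0.153, -0.002, -0.988], [0.988, -0.02, 0.153], [-0.02, -1.0, -0.001]]
contact_force: [-0.2, -0.2, -0.0]
finger_gap: 0.0003
t 11.65 p [0.4479 0.1304 0.1242] psi 1.418 F [-0.2 -0.2 -0. ] q7 [ 0.22  0.6  -0.84  2.03  0.65  0.81  0.4 ]
pivot-relative rows
1.25 [3.7, -2.8, -17.6] 0.01
1.19 [4.5, -2.8, -21.1] 0.07
1.13 [5.1, -2.8, -24.7] 0.13
1.07 [5.5, -2.8, -28.3] 0.19
1.01 [5.6, -2.8, -31.9] 0.25
0.95 [5.6, -2.8, -35.5] 0.31
```

View pics/c9.png

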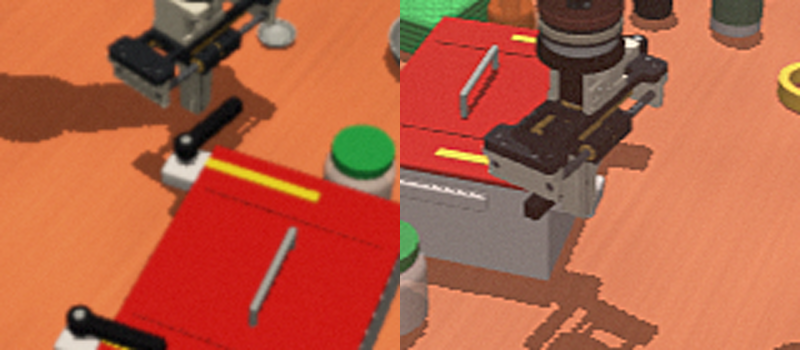

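```bash
python3 -m handwheel '[[2,-2,-6,0.01,-1],[3,-3,-12,0.01,-1],[4,-3,-17,0.01,-1],[4,-3,-21,0.07,-1],[5,-3,-25,0.13,-1]]'; python3 -c "
from go import *
rows(1,[1.07,1.01,.95,.89,.83],.0155,.127)"
```

```text
time_s: 12.17
position: [0.4747, 0.1331, 0.1298]
eef_rot: [[0.283, 0.001, -0.959], [0.959, -0.017, 0.282], [-0.016, -1.0, -0.006]]
contact_force: [-2.8, -1.3, 1.3]
finger_gap: 0.0005
t 12.17 p [0.4747 0.1331 0.1298] psi 1.284 F [-2.8 -1.3  1.3] q7 [ 0.2   0.62 -0.8   1.96  0.62  0.84  0.33]
pivot-relative rows
1.07 [-0.9, 2.8, -2.3] 0.05
1.01 [-0.3, 2.8, -5.8] 0.11
0.95 [0.1, 2.9, -9.4] 0.17
0.89 [0.3, 2.9, -13.0] 0.23
0.83 [0.3, 2.9, -16.6] 0.29
```

```bash
python3 -m handwheel '[[0,0,-3,0.05,-1],[0,1,-6,0.11,-1],[0,1,-10,0.17,-1],[0,2,-13,0.23,-1],[0,2,-17,0.29,-1]]'; python3 -c "
from go import *
rows(1,[.77,.71,.65,.59,.53],.0155,.127)"
```

```text
time_s: 12.58
position: [0.4914, 0.1297, 0.1288]
eef_rot: [[0.547, 0.002, -0.837], [0.837, -0.015, 0.547], [-0.012, -1.0, -0.01]]
contact_force: [-1.6, 1.4, 0.1]
finger_gap: 0.0007
t 12.58 p [0.4914 0.1297 0.1288] psi 0.992 F [-1.6  1.4  0.1] q7 [ 0.16  0.61 -0.72  1.92  0.56  0.83  0.12]
pivot-relative rows
0.77 [-0.3, 1.8, -3.4] 0.06
0.71 [0.3, 1.9, -7.0] 0.12
0.65 [0.6, 1.9, -10.6] 0.18
0.59 [0.8, 1.9, -14.2] 0.24
0.53 [0.8, 2.0, -17.8] 0.3
```

```bash
python3 -m handwheel '[[0,0,-3,0.06,-1],[0,1,-7,0.12,-1],[1,1,-11,0.18,-1],[1,1,-14,0.24,-1],[1,1,-18,0.3,-1]]'; python3 -c "
from go import *
rows(1,[.47,.41,.35,.29,.23],.0155,.127)"
```

```text
time_s: 13.0
position: [0.5073, 0.1218, 0.1288]
eef_rot: [[0.772, 0.002, -0.636], [0.636, -0.013, 0.772], [-0.007, -1.0, -0.011]]
contact_force: [-1.5, 0.9, 0.5]
finger_gap: 0.0004
t 13.0 p [0.5073 0.1218 0.1288] psi 0.689 F [-1.5  0.9  0.5] q7 [ 0.13  0.61 -0.63  1.89  0.5   0.81 -0.09]
pivot-relative rows
0.47 [-0.4, 1.8, -4.1] 0.06
0.41 [0.2, 1.9, -7.6] 0.12
0.35 [0.6, 1.9, -11.2] 0.18
0.29 [0.8, 1.9, -14.8] 0.24
0.23 [0.8, 2.0, -18.4] 0.3
```

```bash
python3 -m handwheel '[[0,0,-4,0.06,-1],[0,1,-8,0.12,-1],[1,1,-11,0.18,-1],[1,1,-15,0.24,-1],[1,1,-18,0.3,-1]]'; python3 -c "
from go import *
rows(1,[.19,.15,.11,.08,.05,.03,0],.0155,.127)"
```

```text
time_s: 13.42
position: [0.5203, 0.1097, 0.1288]
eef_rot: [[0.926, 0.003, -0.377], [0.377, -0.011, 0.926], [-0.001, -1.0, -0.011]]
contact_force: [0.1, 1.7, -0.1]
finger_gap: 0.0003
t 13.42 p [0.5203 0.1097 0.1288] psi 0.387 F [ 0.1  1.7 -0.1] q7 [ 0.1   0.6  -0.55  1.86  0.44  0.8  -0.3 ]
pivot-relative rows
0.19 [-0.6, 1.8, -3.5] 0.04
0.15 [-0.2, 1.9, -5.9] 0.08
0.11 [0.2, 1.9, -8.3] 0.12
0.08 [0.5, 1.9, -10.0] 0.15
0.05 [0.6, 1.9, -11.8] 0.18
0.03 [0.7, 1.9, -13.0] 0.2
0 [0.8, 2.0, -14.8] 0.23
```

```bash
python3 -m handwheel '[[0,0,-3,0.04,-1],[0,1,-6,0.08,-1],[0,1,-8,0.12,-1],[1,1,-10,0.16,-1],[1,1,-12,0.19,-1]]'; python3 -m handwheel '[[0,0,0,0.01,-1],[0,0,0,0.01,-1]]'
python3 - <<'E'
from go import *
import cv2
rows(1,[.03,0],.0155,.127)
p=robot.read_camera("scene"); q=robot.read_camera("side")
a=p['frame'][170:310,240:400,::-1]; b=q['frame'][200:340,240:400,::-1]
cv2.imwrite('pics/c10.png',np.hstack([cv2.resize(x,(400,350),interpolation=cv2.INTER_CUBIC) for x in(a,b)]))
E
```

```text
time_s: 13.83
position: [0.5267, 0.1002, 0.1289]
eef_rot: [[0.981, 0.005, -0.194], [0.194, -0.008, 0.981], [0.004, -1.0, -0.009]]
contact_force: [-0.7, 1.1, -0.5]
finger_gap: 0.0
time_s: 14.0
position: [0.5275, 0.1001, 0.1294]
eef_rot: [[0.983, 0.007, -0.184], [0.184, -0.008, 0.983], [0.005, -1.0, -0.01]]
contact_force: [-0.1, -0.1, 0.8]
finger_gap: 0.0006
t 14.0 p [0.5275 0.1001 0.1294] psi 0.185 F [-0.1 -0.1  0.8] q7 [ 0.09  0.59 -0.49  1.85  0.4   0.79 -0.43]
pivot-relative rows
0.03 [-2.0, 2.4, -1.9] -0.0
0 [-1.6, 2.4, -3.6] 0.03
```

View pics/c10.png

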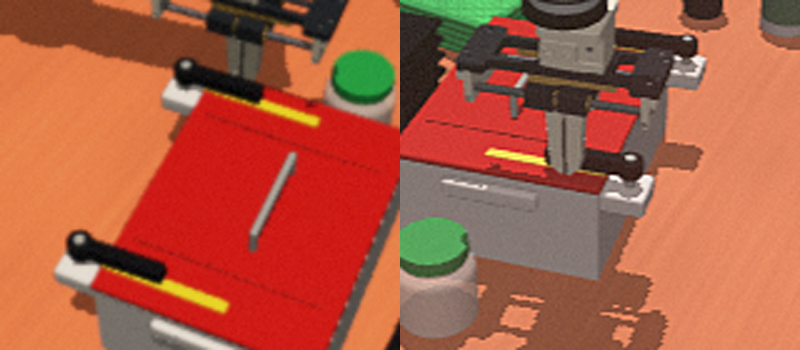

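```bash
python3 -m handwheel '[[0,1,-1,0.01,-1],[0,1,-2,0.02,-1],[0,1,-3,0.03,-1],[0,1,-3,0.03,-1]]'; python3 -c "
from go import *
rows(1,[.03,0],.0155,.127)"; python3 -m handwheel '[[0,0,10,0,-1],[0,0,20,0,-1],[0,-25,30,0,-1],[0,-60,30,0,-1],[0,-90,30,0,-1]]'
python3 - <<'E'
from go import *
v=tubpose(); show(T(*v[:3],[-.10,0,.25]),v[2]-np.pi/2)
E
```

```text
time_s: 14.43
position: [0.5282, 0.0974, 0.1283]
eef_rot: [[0.988, 0.007, -0.155], [0.155, -0.008, 0.988], [0.006, -1.0, -0.009]]
contact_force: [1.1, 2.1, 0.4]
finger_gap: 0.0002
t 14.43 p [0.5282 0.0974 0.1283] psi 0.155 F [1.1 2.1 0.4] q7 [ 0.09  0.59 -0.49  1.85  0.39  0.79 -0.45]
pivot-relative rows
0.03 [-2.3, 1.3, 0.8] -0.03
0 [-1.8, 1.3, -0.9] -0.0
time_s: 14.85
position: [0.5217, 0.1296, 0.219]
eef_rot: [[0.987, 0.005, -0.158], [0.158, -0.008, 0.987], [0.004, -1.0, -0.008]]
contact_force: [1.1, -0.0, -0.3]
finger_gap: 0.0004
t 14.85 p [0.5217 0.1296 0.219 ] psi 0.159 F [ 1.1 -0.  -0.3] q7 [ 0.07  0.49 -0.54  1.74  0.3   1.   -0.43]
target [ 0.5254 -0.0412  0.25  ]  rows: [ -23.2   -29.68 -169.5     1.57]
```

```bash
python3 -m handwheel '[[-4,-15,-34,0.12,-1],[-8,-30,-68,0.24,-1],[-13,-40,-102,0.36,-1],[-18,-50,-136,0.48,-1],[-23,-60,-168,0.6,-1]]'; python3 -m handwheel '[[0,0,0,0.12,-1],[0,0,0,0.24,-1],[0,0,0,0.36,-1],[0,0,0,0.48,-1],[0,0,0,0.6,-1]]'; python3 -m handwheel '[[0,0,0,0.12,-1],[0,0,0,0.24,-1],[0,0,0,0.36,-1],[0,0,0,0.37,-1],[0,0,0,0.37,-1]]';  python3 - <<'E'
from go import *
import cv2
st()
o={}
for n in("wrist","scene","side"):
    p=robot.read_camera(n); o[n]=p; cv2.imwrite(f'pics/{n}11.png',p['frame'][:,:,::-1])
pickle.dump(o,open('o11.pkl','wb'))
E
```

```text
time_s: 15.27
position: [0.5246, -0.0405, 0.2809]
eef_rot: [[0.902, 0.005, 0.432], [-0.432, -0.008, 0.902], [0.008, -1.0, -0.006]]
contact_force: [0.9, -0.8, -0.0]
finger_gap: 0.0006
time_s: 15.68
position: [0.524, -0.0395, 0.2806]
eef_rot: [[0.497, 0.003, 0.868], [-0.868, -0.008, 0.497], [0.009, -1.0, -0.001]]
contact_force: [-0.1, 0.5, -0.2]
finger_gap: 0.0008
time_s: 16.1
position: [0.5236, -0.0386, 0.2804]
eef_rot: [[0.153, 0.002, 0.988], [-0.988, -0.009, 0.153], [0.009, -1.0, 0.001]]
contact_force: [0.4, -0.8, -0.3]
finger_gap: 0.0009
t 16.1 p [ 0.5236 -0.0386  0.2804] psi -1.417 F [ 0.4 -0.8 -0.3] q7 [ 0.14  0.36 -0.16  1.69  0.07  1.09 -1.46]
```

View pics/wrist11.png

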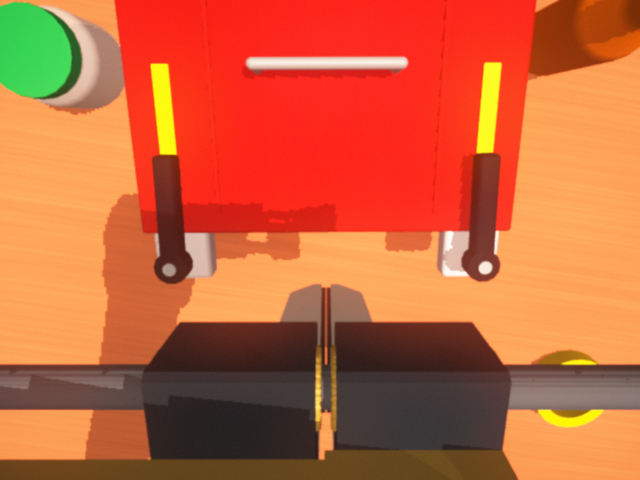

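View pics/scene11.png

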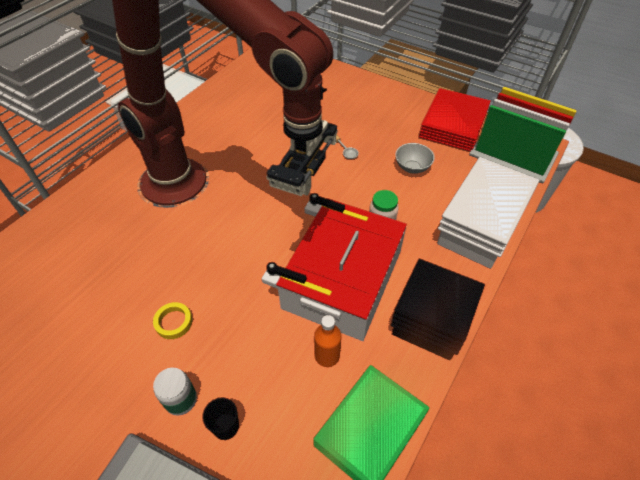

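Run:
```python
import cv2,numpy as np
a=cv2.imread('pics/wrist11.png')
cv2.imwrite('pics/c11.png',np.hstack([cv2.resize(a[140:290,x:x+100],(400,600),interpolation=cv2.INTER_CUBIC) for x in(120,430)]))
g=a.max(2)
for x0,x1 in((130,200),(455,515)):
  for r in range(165,245,8):
    c=np.where(g[r,x0:x1]<75)[0]+x0; print(r,c.min(),c.max(),(c.min()+c.max())/2,len(c))
```

```text
Traceback (most recent call last):
ValueError: zero-size array to reduction operation minimum which has no identity
```

View pics/c11.png

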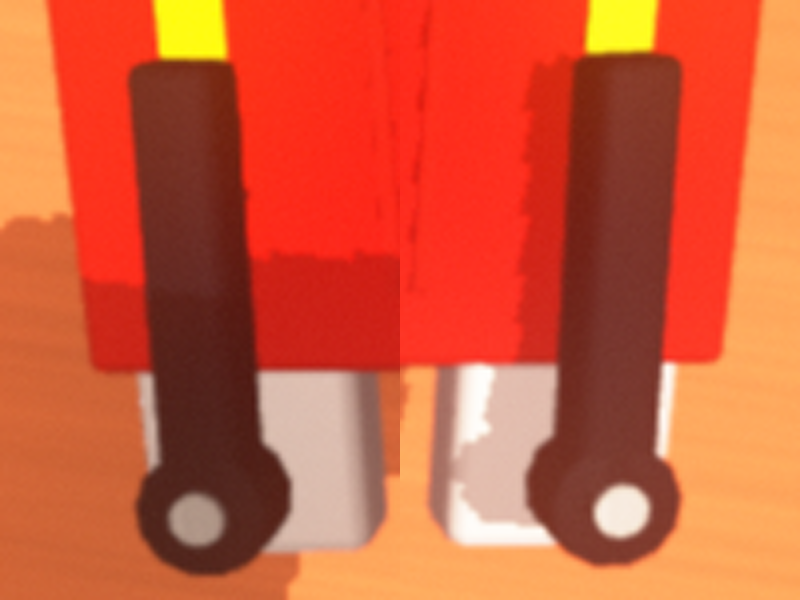

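Run:
```python
from go import *
p=pickle.load(open('o11.pkl','rb'))['wrist']; v=tubpose()
for s in(1,-1):
  for th in(-.04,-.02,0,.02):
    d=np.array([np.cos(th),s*np.sin(th)]);n=np.array([-np.sin(th),s*np.cos(th)])
    E=[proj(p,T(*v[:3],[*(np.array([-.135,s*.12])+r*d+.008*n),.140])) for r in(.018,.08)]
    print(s,th,np.round(E,1).tolist(),'slope',round((E[1]-E[0])[0]/-(E[1]-E[0])[1],4))
  E=[proj(p,T(*v[:3],[x,s*.12,.118])) for x in(-.05,.01)]; print('stripe',np.round(E,1).tolist(),(E[1]-E[0])[0]/-(E[1]-E[0])[1])
```

```text
1 -0.04 [[157.0, 247.1], [150.9, 163.0]] slope -0.0723
1 -0.02 [[156.5, 247.3], [148.6, 163.2]] slope -0.0935
1 0 [[156.0, 247.5], [146.4, 163.4]] slope -0.1147
1 0.02 [[155.6, 247.7], [144.1, 163.6]] slope -0.136
stripe [[167.9, 154.0], [159.3, 68.8]] -0.10090841052467574
-1 -0.04 [[497.1, 244.9], [502.6, 161.2]] slope 0.0657
-1 -0.02 [[497.6, 245.0], [504.8, 161.4]] slope 0.0868
-1 0 [[498.0, 245.2], [507.0, 161.6]] slope 0.1078
-1 0.02 [[498.5, 245.4], [509.2, 161.8]] slope 0.1288
stripe [[485.0, 152.5], [493.0, 67.7]] 0.09368890422941153
```

Run:
```python
from go import *
o=pickle.load(open('o0.pkl','rb'))
for c in("scene","side"):
  p=robot.read_camera(c)
  for q in["tub","deli_jar","sauce_bottle","tape_roll","spoon","bowl","can","cup"]:
    r=robot.recognise(p,q)
    if r and o[c][q]: print(c,q,np.round(r[0]['rect']).tolist(),np.round(o[c][q][0]['rect']).tolist())
st()
```

```text
scene tub [335.0, 268.0, 143.0, 149.0] [336.0, 251.0, 146.0, 179.0]
scene deli_jar [383.0, 204.0, 31.0, 31.0] [390.0, 201.0, 18.0, 20.0]
scene sauce_bottle [329.0, 341.0, 28.0, 48.0] [328.0, 343.0, 28.0, 48.0]
scene tape_roll [173.0, 321.0, 38.0, 38.0] [174.0, 321.0, 44.0, 37.0]
scene spoon [348.0, 145.0, 22.0, 24.0] [342.0, 140.0, 39.0, 36.0]
scene bowl [416.0, 156.0, 44.0, 30.0] [416.0, 158.0, 38.0, 32.0]
scene can [174.0, 389.0, 41.0, 45.0] [176.0, 388.0, 42.0, 44.0]
scene cup [328.0, 341.0, 25.0, 51.0] [220.0, 420.0, 36.0, 46.0]
side tub [298.0, 258.0, 126.0, 103.0] [298.0, 239.0, 127.0, 146.0]
side deli_jar [255.0, 310.0, 34.0, 46.0] [255.0, 310.0, 35.0, 46.0]
side sauce_bottle [305.0, 197.0, 19.0, 30.0] [299.0, 240.0, 130.0, 146.0]
side tape_roll [426.0, 236.0, 31.0, 25.0] [426.0, 237.0, 27.0, 20.0]
side spoon [321.0, 441.0, 73.0, 77.0] [320.0, 440.0, 72.0, 79.0]
side bowl [197.0, 391.0, 61.0, 56.0] [197.0, 390.0, 65.0, 56.0]
side can [396.0, 198.0, 21.0, 33.0] [394.0, 197.0, 22.0, 34.0]
side cup [362.0, 196.0, 20.0, 26.0] [360.0, 196.0, 20.0, 24.0]
t 17.15 p [ 0.524  -0.0395  0.2806] psi -1.421 F [ 0.3 -0.9  0.4] q7 [ 0.14  0.36 -0.16  1.69  0.07  1.09 -1.46]
```

View pics/side11.png

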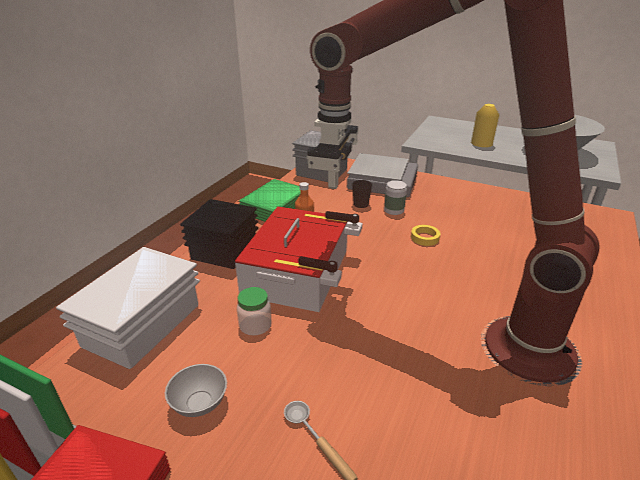

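The side view shows the lid flat, both arms lying along their stripes (left tip around (305,262), right around (328,216)) and everything else where it was. The robot is touching nothing, so I'm handing in.

```bash
python3 -c "
from workcell import robot
print(robot.hand_in())"
```

```text
the job is handed in; nothing more can be done
None
```

The tub is closed, and I handed the job in at about 17 s of the 72 s allowed. With the gripper shut, I pushed the lid down first. I then swung the right latch arm and after it the left one over the lid with the fingertip.

- **Lid:** it stopped firmly at fingertip height 0.118 m, with a peak push of about 24 N. The camera views afterwards show it flat.
- **Latch arms:** the force readings while pushing stayed at about 3 N. From the last wrist picture I estimate the left arm at about -0.01 rad and the right at about -0.02 rad, so the right one is very slightly past the stripe. The wrist camera model was off by about 0.02 rad on the stripe direction. I corrected for that, so take these angles as good to roughly ±0.02 rad.
- **Tub and other things:** the tub fit the same pose, to within a millimetre, before and after the lid push. After the latches I checked only its outline in the pictures, which had not shifted. In the pictures the other things are where they started.
- **Checks that disagreed:** in the last scene picture the network took the bottle for the cup and found only part of the spoon, which the arm was partly hiding. The side view shows both in place. The jar's box also changed there because the open lid no longer hid it.

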